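# Zero the large gas-pressure gauge

### The arm

A 6-joint arm with a two-finger parallel gripper is mounted at the origin on the work surface. World frame = base frame: x ahead of the robot, y to its left, z up, the work surface at z = 0. Lengths are in m, angles in rad, forces in N, time in s.
With the tool pointing down it reaches from about 0.325 to 0.925 m from the base axis. Payload 3.1 kg.
Tool frame: the origin (TCP) lies between the finger pads; the fingertips stand 14 mm ahead of it and the grasp point (between the pads) lies 5 mm behind it; z points along the fingers, y is the line along which they close (so a half turn about z gives the same grasp; the last joint's range is limited). The gripper opens to 85 mm and grips with 20 to 120 N. Pads are 22 mm wide; open, the fingers measure 114 mm over their backs; the gripper's body (76 mm by 85 mm) begins 54 mm behind the grasp point. The pads swing forward as they close: fully open they stand 13 mm farther back than shut.
Start: joints at [-1.269, 0.217, 1.613, -0, 1.311, -0.112], TCP at [0.251, -0.572, 0.245] pointing down, gripper open.
Joint ranges: [-2.75, 2.75], [-0.78, 2.1], [0.31, 2.55], [-1.13, 4.27], [0.13, 2.63], [-2.58, 2.58]. Speed limits (rad/s): [2.79, 2.79, 3.14, 3.14, 3.14, 3.14].

### API

Orientations are given as a 3x3 rotation matrix whose columns are the frame's x, y, z axes.
In Python, from workcell import arm, viewer gives the robot as it stands. The module is installed in compiled form; this text tells all that it offers.
- The arm moves only by the tool send_rows, never from a script. Its argument "targets" is a list of rows, each a list of 5 numbers: the opening, from -1 (shut) to 1 (fully open), then the shift along the tool's x, y, z in units of 800 mm (1.0 is 800 mm), then the turn about the tool's z in units of pi/2 rad (1.0 is pi/2 rad). In form: [[gripper, x, y, z, twist], ...]. A call has 1 to 5 rows; each row is the pose to reach, as a shift and turn from the pose commanded when the call began, along the tool's axes at that moment; what a row does not reach only later rows make up. A row lasts 1/12 s, in which the tool goes at most 41.7 mm and 7.16 degrees, less where a joint would pass 70% of its speed; a pose out of reach is approached as far as the arm can. A call with a number of a shift or a turn outside -1 to 1 is refused whole. A call with a gripper value outside its range is refused whole. The fingers move at their own pace and stop on an object; "force" is the grip in N (left out, the last holds). Time passes only in rows, so rows that repeat a pose let the fingers close. It gives the time, the measured TCP pose, the force, the opening and the grip force at its end, in the units of the state.
- arm.get_state(): the state, without advancing time (a new reading comes with each control period).
- viewer.grab_frame(name): name is "scene" or "top"; returns the picture (480x640x3 uint8, red, green, blue); there is no depth.
- viewer.camera_model(name): a dict with "K" (3x3 intrinsics, pixels), "D" ([k1, k2, p1, p2, k3] as OpenCV has them; the pictures are not rectified), "pose" (4x4, takes a point from camera to world coordinates). Camera axes: x right, y up, looking along -z (the intrinsics and any distortion apply to the point x, -y, -z); pixel columns grow to the right and rows downward; lengths in m; the calibration is good to about 2 mm. A picture is of the moment at which its call begins. camera_model takes no time and is no camera call.
- arm.hand_in(): hands the job in; it is judged then, once.
Trained networks look in the newest picture that a camera, given by its name, has taken for a name from the list of things; names that differ only in an ending like _2 or _b are one class to them, and where a whole thing is asked for, a point or a joint stands for the part that bears it (a point fixed in the world has none). Each returns a list of dicts, best first, with "confidence" (0 to 1); they miss things now and then, are a little off and sometimes report something else, mostly with a low value. They report only what shows in the picture. A call takes as long as a camera call. They do not tell look-alikes from the thing itself.
- viewer.boxes_of(name, camera): "position" ([column, row] in pixels, amid what is visible of it).
The state is a dict: "clock": time; "joint_pos": joint angles; "dq": joint speeds; "joint_torque": joint torques, N m; "tcp_pos": TCP position; "ee_rot": TCP orientation; "ft_force": force on the tool from outside, world axes, zero at the start; "wrist_torque": the same for the moment, N m; "width": finger opening in m; "grip_force": force on a finger pad.
Only numpy, scipy, OpenCV 4.12 (cv2) and the standard library are available. Lean on these libraries where they do the work, as an engineer would, in place of code of your own. Each camera call takes 0.05 s, during which the arm holds its last target. There are 200 camera calls.

### The job

Two round dial gauges lie face-up on the bench. Zero the larger one: turn its bezel until the zero mark on the bezel lines up with the tip of the needle, then let go. Leave the smaller gauge's setting as it is.

Things in the scene. Friction and masses are not known exactly. Their poses are not given: they have to be found in the camera images.
- large_gauge: Larger of two face-up dial gauges: grey block 90 x 90 x 30 mm fixed to the bench (origin: centre of its underside, z up; 16 mm brass stub on its +x side), on it a ribbed black bezel 62 mm across, sides 32 to 54 mm above the bench. Bezel and white dial turn together about the vertical axis through the origin, up to 1.7 rad either way from the block's -x, with light friction, and stay where left.
- large_gauge_zero_mark (a point): Zero mark of the large gauge: a wide black bar on the dial with a white lug (10 mm wide) just outside it on the rim (other graduations are thin, with no lug). The point lies on the bar, 25 mm from the axis, 52 mm above the bench, and turns with the bezel. It starts 0.45 to 1.45 rad counter-clockwise (from above) of the needle.
- large_gauge_needle_tip (a point): Tip of the large gauge's needle: long end of a 3.5 mm wide black bar on an 8 mm brass hub, 25 mm from the axis, 52 mm above the bench. The needle does not turn with the bezel; it stays put, within 0.3 rad of the block's -x. The gauge reads zero when the zero mark lies under the tip.
- small_gauge_zero_mark (a point): Zero mark of the smaller gauge, to be left as set: same make, bezel 36 mm across, 32 to 54 mm above the bench, block 64 x 64 x 30 mm. The point turns with that bezel, 12 mm from its axis. Either gauge may be the left one; they stand over 0.2 m apart.
Things that resemble listed ones, but are neither listed nor needed, are in the scene too. What is shaped like the large_gauge but orange is not meant.

How it is judged:
At the end, for the whole second after the job is handed in: The large gauge's zero mark is in line with its needle tip to within 12 degrees (5.2 mm between the two points, seen from above), the bezel let go (horizontal distance between large_gauge_zero_mark and large_gauge_needle_tip below 0.0052 m); the robot touches nothing.
It fails at once if the smaller gauge's bezel is turned (its zero mark moves more than 3 mm) (distance of small_gauge_zero_mark from where it was at the start of the episode above 0.003 m).
It also fails if it takes over 32 s, if anything falls off the work surface, if the arm or the gripper's body presses on something with over 40 N, if the wrist force passes 120 N, or if a joint passes its speed limit or range.

## Working session

There is one attempt and no reset: what is moved stays moved. The work goes in short steps, Python scripts to look and compute and a tool call to move; the robot and the scene stay as the last step left them, time stands still between calls to the robot, and variables do not carry over. Pictures are saved under pics/ and viewed, at most 10 in all, crops included, and the job is handed in when it is done.

Besides the shell and the picture viewer there is one more tool, called as a command line: name --pt "numbers of a row" for each row, then --argument value for the rest. send_rows: Moves the arm, as the interface text tells. Shifts and turns lie within -1 to 1; 1 stands for 800 mm of shift or pi/2 rad of turn. Its arguments: {"type":"object","properties":{"targets":{"type":"array"},"force":{"type":"number"}},"required":["targets"]}

```bash
mkdir -p pics
cat > h.py <<'E'
import numpy as np, cv2
from workcell import arm, viewer
def grab(n,f=None):
    im=viewer.grab_frame(n)
    if f: cv2.imwrite('pics/'+f,im[:,:,::-1])
    return im
def ray(n,uv):
    m=viewer.camera_model(n);P=np.array(m['pose'])
    p=cv2.undistortPoints(np.array([[uv]],float),np.array(m['K']),np.array(m['D']))[0,0]
    return P[:3,3],P[:3,:3]@np.array([p[0],-p[1],-1])
def onz(n,uv,z):
    o,d=ray(n,uv);return o+d*(z-o[2])/d[2]
def proj(n,X):
    m=viewer.camera_model(n);P=np.array(m['pose']);c=(np.atleast_2d(X)-P[:3,3])@P[:3,:3]
    c=c*[1,-1,-1]
    return cv2.projectPoints(c.astype(float),np.zeros(3),np.zeros(3),np.array(m['K']),np.array(m['D']))[0][:,0]
def tri(a,ua,b,ub):
    o1,d1=ray(a,ua);o2,d2=ray(b,ub)
    s=np.linalg.lstsq(np.c_[d1,-d2],o2-o1,rcond=None)[0]
    p,q=o1+s[0]*d1,o2+s[1]*d2
    return (p+q)/2,np.linalg.norm(p-q)
E
python3 - <<'E'
from h import *
np.set_printoptions(precision=4,suppress=True)
a=grab('scene');b=grab('top')
cv2.imwrite('pics/a.png',np.vstack([a,b])[:,:,::-1]); 
cv2.imwrite('pics/s.png',a[:,:,::-1]);cv2.imwrite('pics/t.png',b[:,:,::-1])
for n in ['large_gauge','large_gauge_zero_mark','large_gauge_needle_tip','small_gauge_zero_mark']:
  for c in ['scene','top']:
    print(n,c,[(np.round(d['position']),round(d['confidence'],2),onz(c,d['position'],.052)) for d in viewer.boxes_of(n,c)])
s=arm.get_state();print(s['clock'],s['tcp_pos'],s['ee_rot'],s['width'])
for c in ['scene','top']: print(np.array(viewer.camera_model(c)['pose']))
E
```

```text
large_gauge scene [(array([423., 258.]), 0.95, array([0.5092, 0.1447, 0.052 ])), (array([365., 203.]), 0.74, array([0.3296, 0.1687, 0.052 ])), (array([304., 248.]), 0.63, array([0.3836, 0.0039, 0.052 ]))]
large_gauge top [(array([224., 217.]), 0.87, array([0.4833, 0.1633, 0.052 ])), (array([206., 325.]), 0.81, array([0.2919, 0.1946, 0.052 ])), (array([296., 297.]), 0.74, array([0.3377, 0.0344, 0.052 ]))]
large_gauge_zero_mark scene [(array([424., 251.]), 0.97, array([0.4976, 0.1585, 0.052 ])), (array([369., 192.]), 0.87, array([0.3057, 0.1976, 0.052 ])), (array([306., 232.]), 0.79, array([0.3479, 0.03  , 0.052 ]))]
large_gauge_zero_mark top [(array([298., 296.]), 0.87, array([0.3409, 0.0307, 0.052 ])), (array([201., 326.]), 0.82, array([0.2896, 0.205 , 0.052 ])), (array([220., 222.]), 0.73, array([0.4755, 0.1713, 0.052 ]))]
large_gauge_needle_tip scene []
large_gauge_needle_tip top [(array([295., 298.]), 0.45, array([0.3375, 0.0365, 0.052 ]))]
small_gauge_zero_mark scene [(array([263., 323.]), 0.88, array([ 0.4935, -0.1347,  0.052 ]))]
small_gauge_zero_mark top [(array([390., 215.]), 0.59, array([ 0.4802, -0.1362,  0.052 ]))]
0.5 [ 0.2513 -0.5722  0.2453] [[ 0.9156  0.4021 -0.    ]
 [ 0.4021 -0.9156  0.    ]
 [-0.     -0.     -1.    ]] 0.08561127206104667
[[ 0.5584 -0.4932  0.6671  0.9749]
 [ 0.8296  0.3348 -0.4469 -0.3681]
 [-0.0029  0.8029  0.5961  0.5778]
 [ 0.      0.      0.      1.    ]]
[[-0.0201  0.9935 -0.1117  0.3544]
 [-0.9998 -0.0201  0.0008 -0.0195]
 [-0.0015  0.1117  0.9937  0.9063]
 [ 0.      0.      0.      1.    ]]
```

View pics/t.png

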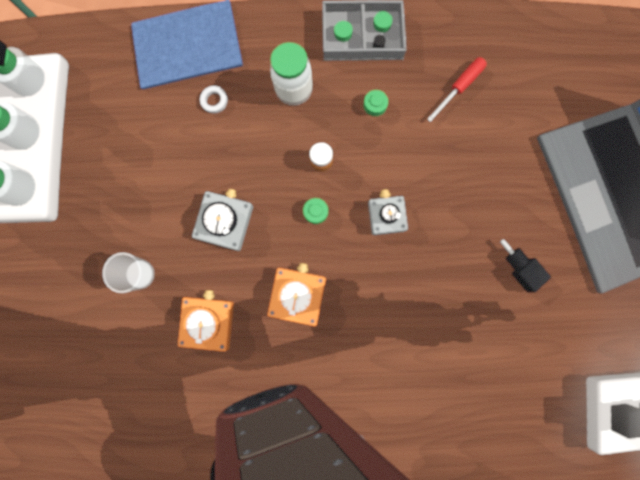

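View pics/s.png

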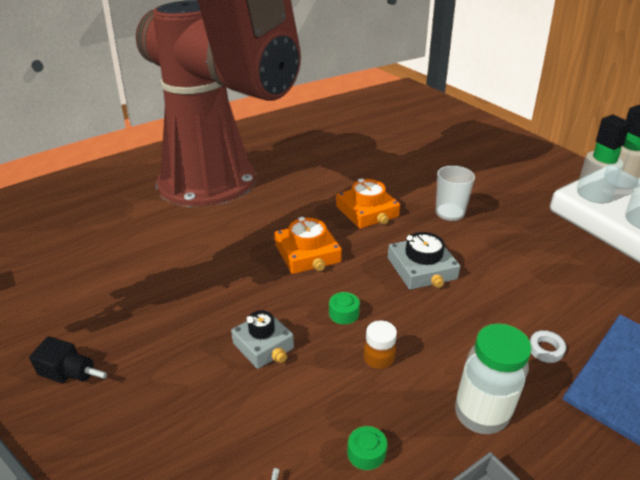

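The top view shows three large gauges: grey (220,220), orange (295,297) and orange (205,325). A small grey gauge is at (390,213). The grey one at (220,220), at (424,250) in the scene view, is the large_gauge because it has a grey block and a black bezel. I'll confirm that in an enlarged crop.

Run:
```python
from h import *
np.set_printoptions(precision=4,suppress=True)
a=cv2.imread('pics/s.png');b=cv2.imread('pics/t.png')
f=lambda im,x,y,w:cv2.resize(im[y:y+w,x:x+w],(400,400),interpolation=cv2.INTER_CUBIC)
cv2.imwrite('pics/c.png',np.hstack([f(b,190,190,64),f(a,384,218,80)]))
# block top corners by colour in top view
hsv=cv2.cvtColor(b,cv2.COLOR_BGR2HSV)
x0,y0=180,175
r=hsv[y0:265,x0:265]
m=((r[...,1]<60)&(r[...,2]>70)).astype(np.uint8)
c=max(cv2.findContours(m,0,2)[0],key=cv2.contourArea)
R=cv2.minAreaRect(c);box=cv2.boxPoints(R)+[x0,y0];print(R)
for q in box: print(q,onz('top',q,.03))
print(onz('top',np.array(R[0])+[x0,y0],.03))
print(tri('top',(220,219.5),'scene',(424.5,248)))
```

```text
((42.055999755859375, 45.30799865722656), (51.71999740600586, 50.71999740600586), 16.26020622253418)
[190.1296 237.4128] [0.4501 0.2311 0.03  ]
[204.3312 188.7216] [0.541  0.2054 0.03  ]
[253.9824 203.2032] [0.5114 0.112  0.03  ]
[239.7808 251.8944] [0.4217 0.1384 0.03  ]
[0.4807 0.1714 0.03  ]
(array([0.4814, 0.1738, 0.0416]), np.float64(0.0026963911504915465))
```

View pics/c.png

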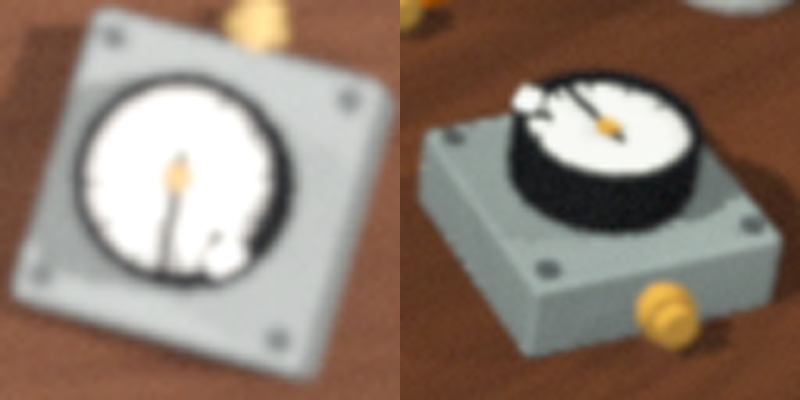

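The crop confirms the grey gauge. The hub is near (218.3,218.5), the needle points to about (216.4,233), and the white lug is near (226.5,231). Next I'll compute the angles.

```bash
cat >> h.py <<'E'
def angs(c,hub,ndl,lug,z=.054):
    H,N,L=[onz(c,q,z)[:2] for q in (hub,ndl,lug)]
    g=lambda v:np.degrees(np.arctan2(v[1],v[0]))
    print(c,H,'needle',g(N-H),np.linalg.norm(N-H),'lug',g(L-H),np.linalg.norm(L-H),'diff',(g(L-H)-g(N-H)+180)%360-180)
E
python3 - <<'E'
from h import *
t=lambda x,y:(190+x/6.25-.42,190+y/6.25-.42)
s=lambda x,y:(384+x/5-.4,218+y/5-.4)
angs('top',t(177,179),t(166,268),t(228,258))
angs('scene',s(208,127),s(170,84),s(128,100))
print(tri('top',t(177,179),'scene',s(208,127)))
E
```

```text
top [0.48120244 0.17375888] needle 173.25992279434868 0.025889348264128906 lug -147.2109590332953 0.027586987794144497 diff 39.52911817235599
scene [0.48389927 0.17294257] needle 166.33123278097992 0.025712508097132013 lug -155.81636017773798 0.028553620010041435 diff 37.852407041282106
(array([0.48179451, 0.1746146 , 0.0519164 ]), np.float64(0.0009189457129459933))
```

send_rows --pt "1 0.637 -0.736 0 0" --pt "1 0.637 -0.736 0 0" --pt "1 0.637 -0.736 0 0" --pt "1 0.637 -0.736 0 0" --pt "1 0.637 -0.736 0 0"

```text
clock: 0.92
tcp_pos: [0.313, -0.3715, 0.2453]
ee_rot: [[0.916, 0.401, 0.0], [0.401, -0.916, -0.0], [0.0, 0.0, -1.0]]
ft_force: [0.6, 0.3, 0.2]
width: 0.0852
grip_force: 0.0
```

send_rows --pt "1 0.467 -0.539 0 0" --pt "1 0.467 -0.539 0 0" --pt "1 0.467 -0.539 0 0" --pt "1 0.467 -0.539 0 0" --pt "1 0.467 -0.539 0 0"

```text
clock: 1.33
tcp_pos: [0.3746, -0.1724, 0.2457]
ee_rot: [[0.916, 0.401, 0.001], [0.401, -0.916, -0.001], [0.001, 0.001, -1.0]]
ft_force: [0.9, -0.3, 0.4]
width: 0.0853
grip_force: 0.0
```

send_rows --pt "1 0.297 -0.342 0 0" --pt "1 0.297 -0.342 0 0" --pt "1 0.297 -0.342 0 0" --pt "1 0.297 -0.342 0 0" --pt "1 0.297 -0.342 0 0"

```text
clock: 1.75
tcp_pos: [0.4366, 0.0269, 0.2459]
ee_rot: [[0.916, 0.402, 0.002], [0.402, -0.916, -0.0], [0.002, 0.001, -1.0]]
ft_force: [0.6, -0.7, -0.7]
width: 0.0855
grip_force: 0.0
```

send_rows --pt "1 0.133 -0.148 0 0" --pt "1 0.133 -0.148 0 0" --pt "1 0.133 -0.148 0 0" --pt "1 0.133 -0.148 0 0" --pt "1 0.133 -0.148 0 0"

```text
clock: 2.17
tcp_pos: [0.4873, 0.1813, 0.2458]
ee_rot: [[0.913, 0.407, 0.002], [0.407, -0.913, 0.003], [0.003, -0.002, -1.0]]
ft_force: [0.2, -0.7, -0.7]
width: 0.0854
grip_force: 0.0
```

Run:
```python
from h import *
s=arm.get_state();print(s['clock'],np.round(s['tcp_pos'],4),np.round(s['joint_pos'],2));R=np.array(s['ee_rot'])
print((R.T@(np.array([.482,.1735,.046])-s['tcp_pos']))/.8)
```

```text
2.1667 [0.4873 0.1813 0.2458] [ 0.22 -0.01  1.86  0.    1.29  1.37]
[-0.01086816  0.0067374   0.24968427]
```

send_rows --pt "1 -0.011 0.0067 0.05 0" --pt "1 -0.011 0.0067 0.1 0" --pt "1 -0.011 0.0067 0.15 0" --pt "1 -0.011 0.0067 0.2 0" --pt "1 -0.011 0.0067 0.2 0"

```text
clock: 2.58
tcp_pos: [0.4723, 0.1653, 0.0768]
ee_rot: [[0.916, 0.402, -0.018], [0.402, -0.916, -0.004], [-0.018, -0.004, -1.0]]
ft_force: [-2.9, -0.6, -1.4]
width: 0.0854
grip_force: 0.0
```

Run:
```python
from h import *
a=grab('scene');b=grab('top')
f=lambda im,x,y,w:cv2.resize(im[y:y+w,x:x+w],(400,400),interpolation=cv2.INTER_CUBIC)
cv2.imwrite('pics/d.png',np.hstack([f(b,150,150,140),f(a,354,158,140)])[:,:,::-1])
s=arm.get_state();print(s['clock'],np.round(s['tcp_pos'],4),np.round(s['joint_pos'],2));R=np.array(s['ee_rot'])
print((R.T@(np.array([.482,.1735,.046])-s['tcp_pos']))/.8)
```

```text
2.6833 [0.4786 0.1667 0.0841] [ 0.2   0.18  2.   -0.    0.97  1.35]
[ 0.00755202 -0.00597498  0.04754045]
```

View pics/d.png

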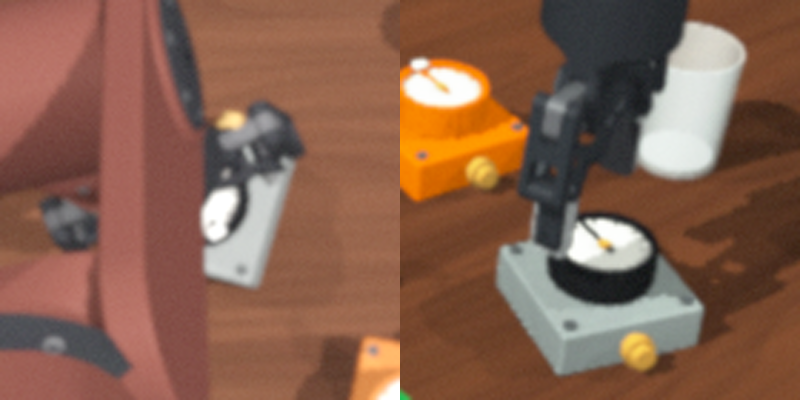

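The view shows the open fingers straddling the large bezel, with the lug side clear. The XY correction left is about 8 mm.

send_rows --pt "1 0.0076 -0.006 0 0" --pt "1 0.0076 -0.006 0 0" --pt "1 0.0076 -0.006 0.015 0" --pt "1 0.0076 -0.006 0.025 0" --pt "1 0.0076 -0.006 0.025 0"

```text
clock: 3.1
tcp_pos: [0.4828, 0.1742, 0.0643]
ee_rot: [[0.916, 0.402, -0.002], [0.402, -0.916, -0.0], [-0.002, -0.0, -1.0]]
ft_force: [-0.6, -0.3, -0.6]
width: 0.0853
grip_force: 0.0
```

Run:
```python
from h import *
b=grab('top');b=grab('top')
s=arm.get_state();print(s['clock'],np.round(s['tcp_pos'],4),np.round(s['ft_force'],1));R=np.array(s['ee_rot'])
print((R.T@(np.array([.482,.1735,.046])-s['tcp_pos']))/.8)
```

```text
3.2 [0.4831 0.1742 0.0648] [-0.2 -0.  -0.9]
[-0.00161889  0.0002716   0.02352449]
```

send_rows --pt "1 -0.001 0 0.012 0" --pt "1 -0.001 0 0.0235 0" --pt "1 -0.001 0 0.0235 0" --pt "0.3 -0.001 0 0.0235 0" --pt "0 -0.001 0 0.0235 0" --force 30

```text
clock: 3.62
tcp_pos: [0.4827, 0.1741, 0.0462]
ee_rot: [[0.916, 0.402, -0.001], [0.402, -0.916, 0.0], [-0.001, -0.001, -1.0]]
ft_force: [-5.8, 8.5, 9.7]
width: 0.0641
grip_force: 7.5
```

send_rows --pt "0 0 0 0 0" --pt "0 0 0 0 0" --pt "0 0 0 0 0" --pt "0 0 0 0 0" --force 30

```text
clock: 3.95
tcp_pos: [0.4823, 0.1753, 0.0468]
ee_rot: [[0.916, 0.401, -0.002], [0.401, -0.916, 0.002], [-0.0, -0.003, -1.0]]
ft_force: [-2.4, 4.9, 2.0]
width: 0.061
grip_force: 33.5
```

send_rows --pt "0 0 0 0 0.07" --pt "0 0 0 0 0.14" --pt "0 0 0 0 0.21" --pt "0 0 0 0 0.21" --pt "0 0 0 0 0.21"

```text
clock: 4.37
tcp_pos: [0.4824, 0.1752, 0.0468]
ee_rot: [[0.996, 0.085, -0.001], [0.085, -0.996, 0.002], [-0.001, -0.002, -1.0]]
ft_force: [-3.2, 4.8, 2.7]
width: 0.0609
grip_force: 33.6
```

send_rows --pt "0 0 0 0 0.07" --pt "0 0 0 0 0.14" --pt "0 0 0 0 0.22" --pt "0 0 0 0 0.22" --pt "0 0 0 0 0.22"

```text
clock: 4.78
tcp_pos: [0.4823, 0.175, 0.0468]
ee_rot: [[0.966, -0.258, -0.002], [-0.258, -0.966, 0.002], [-0.002, -0.001, -1.0]]
ft_force: [-3.0, 4.3, 1.5]
width: 0.0609
grip_force: 33.6
```

Run:
```python
from h import *
a=grab('scene')
cv2.imwrite('pics/e.png',cv2.resize(a[203:293,374:474],(800,600),interpolation=cv2.INTER_CUBIC)[:,:,::-1])
s=arm.get_state();print(s['clock'],np.round(s['tcp_pos'],4),np.round(s['ft_force'],1),np.round(s['joint_pos'],2),s['width']);print(np.round(s['ee_rot'],3))
```

```text
4.8333 [0.4823 0.175  0.0468] [-3.1  4.5  2.6] [0.21 0.25 2.   0.   0.89 2.04] 0.06062998927421113
[[ 0.966 -0.257 -0.002]
 [-0.257 -0.966  0.002]
 [-0.002 -0.001 -1.   ]]
```

View pics/e.png

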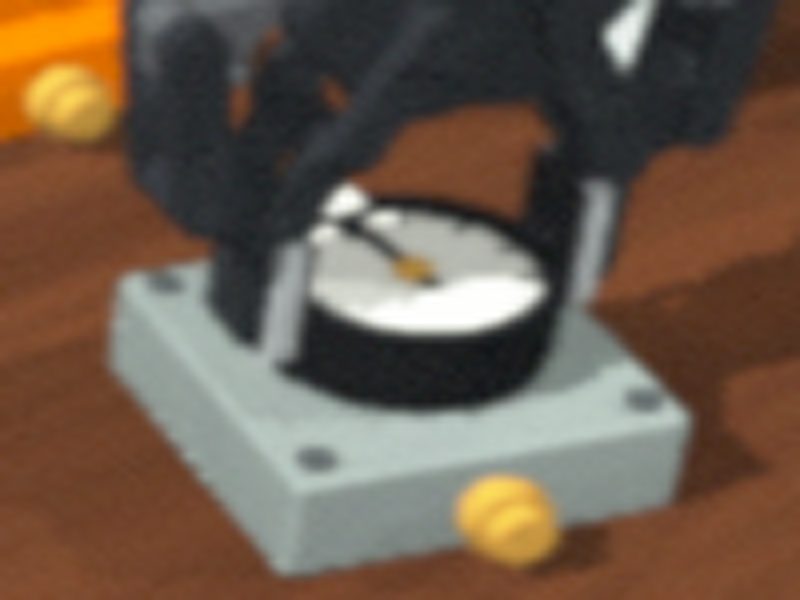

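The dial turned about 38°. The needle (tip about (345,220) in the crop) now points at the lug (345,198). I'll release, retreat and check from a clear view.

send_rows --pt "0.5 0 0 0 0" --pt "1 0 0 0 0" --pt "1 0 0 0 0" --pt "1 0 0 0 0" --pt "1 0 0 0 0"

```text
clock: 5.25
tcp_pos: [0.4835, 0.1738, 0.0467]
ee_rot: [[0.966, -0.258, 0.001], [-0.258, -0.966, -0.0], [0.001, 0.0, -1.0]]
ft_force: [0.4, 0.4, 0.9]
width: 0.0852
grip_force: 0.0
```

send_rows --pt "1 0 0 -0.04 0" --pt "1 0 0 -0.09 0" --pt "1 0 0 -0.14 0" --pt "1 0 0 -0.19 0" --pt "1 0 0 -0.19 0"

```text
clock: 5.67
tcp_pos: [0.4893, 0.1752, 0.2085]
ee_rot: [[0.966, -0.258, 0.018], [-0.258, -0.966, 0.004], [0.016, -0.008, -1.0]]
ft_force: [1.8, 0.5, 0.1]
width: 0.0855
grip_force: 0.0
```

send_rows --pt "1 0 0.05 0 0" --pt "1 0 0.1 0 0" --pt "1 0 0.15 0 0" --pt "1 0 0.2 0 0" --pt "1 0 0.25 0 0"

```text
clock: 6.08
tcp_pos: [0.4306, -0.0207, 0.1985]
ee_rot: [[0.966, -0.257, 0.001], [-0.257, -0.966, -0.001], [0.001, 0.0, -1.0]]
ft_force: [1.0, -0.9, 0.1]
width: 0.0854
grip_force: 0.0
```

Run:
```python
from h import *
a=grab('scene');b=grab('top')
f=lambda im,x,y,w:cv2.resize(im[y:y+w,x:x+w],(400,400),interpolation=cv2.INTER_CUBIC)
cv2.imwrite('pics/f.png',np.hstack([f(b,190,190,64),f(a,384,218,80)])[:,:,::-1])
s=arm.get_state();print(s['clock'],np.round(s['tcp_pos'],4))
```

```text
6.1833 [ 0.4302 -0.0239  0.1984]
```

View pics/f.png

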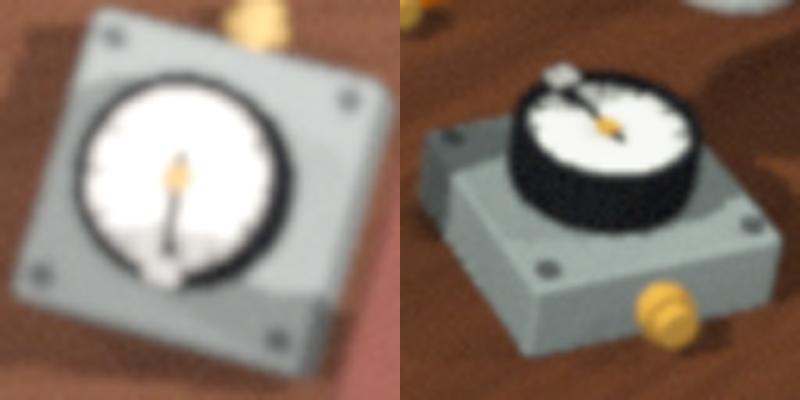

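The clear view shows the lug in line with the needle in both cameras. In the top crop the hub is at (177,179), the tip at about (166,268) and the lug at (161,272), an error of about 3°. The arm is clear, so I'm handing in.

```bash
python3 -c "
from workcell import arm
print(arm.hand_in())"
```

```text
the job is handed in; nothing more can be done
None
```

The large gauge is zeroed to within about 3° of its needle (limit 12°), as measured in the camera images. The bezel is released, the arm is clear, the small gauge was not touched, and the job was handed in at about 6.2 s; no verdict was returned.

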